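# Open the safety-capped polish bottle in the butler's pantry

### The arm

A 6-joint arm with a two-finger parallel gripper is mounted at the origin on the work surface. World frame = base frame: x ahead of the robot, y to its left, z up, the work surface at z = 0. Lengths are in mm, angles in degrees, forces in N, time in s.
With the tool pointing down it reaches from about 350 to 850 mm from the base axis. Payload 8.1 kg.
Tool frame: the origin (TCP) lies at the very end of the fingers, on their centre line; the grasp point (between the pads) lies 19 mm behind it (r.grip_point_offset is the distance from the TCP to the grasp point, in mm); z points along the fingers, y is the line along which they close (so a half turn about z gives the same grasp; the last joint's range is limited). The gripper opens to 85 mm and grips with 20 to 120 N. Pads are 22 mm wide; open, the fingers measure 114 mm over their backs; the gripper's body (76 mm by 85 mm) begins 54 mm behind the grasp point. The pads swing forward as they close: fully open they stand 13 mm farther back than shut.
Start: joints at [65.466, 7.471, 85.268, -0, 87.261, -4.893], TCP at [201.654, 565.103, 231.292] pointing down, gripper open.
Joint ranges: [-169.43, 169.43], [-51.17, 129.36], [1.28, 143.12], [-76.62, 256.62], [0, 156.53], [-152.29, 152.29]. Speed limits (degrees/s): [136.94, 136.94, 159.86, 180, 180, 180].

### API

Orientations are given as [roll, pitch, yaw] about the fixed x, y, z axes, in that order (R = Rz(yaw) Ry(pitch) Rx(roll)).
In Python, from bench import status, eyes, r gives the robot as it stands.
- The arm moves only by the shell command python3 -m handwheel 'ROWS' [FORCE]. ROWS is a JSON object whose one key "series" holds a list that holds one entry, the list of rows, each a list of 7 numbers: the shift along the tool's x, y, z in cm, then the turn, a rotation vector about the tool's x, y, z in rad, then the opening, from 0 (shut) to 1 (fully open). In form: {"series": [[[tx, ty, tz, rx, ry, rz, claw], ...]]}. A call has 1 to 12 rows; each row is the pose to reach, as a shift and turn from the pose commanded when the call began, along the tool's axes at that moment; what a row does not reach only later rows make up. A row lasts 1/8 s, in which the tool goes at most 62.5 mm and 10.7 degrees, less where a joint would pass 70% of its speed; a pose out of reach is approached as far as the arm can. A call with a gripper value outside its range is refused whole. The fingers move at their own pace and stop on an object; FORCE is the grip in N (left out, the last holds). Time passes only in rows, so rows that repeat a pose let the fingers close. It gives the time, the measured TCP pose, the force, the opening and the grip force at its end, in the units of the state.
- status.sense(): the state, without advancing time (a new reading comes with each control period).
- eyes.snapshot(name): name is "scene" or "top" or "wrist"; returns a dict with "img" (384x512x3 uint8, red, green, blue), "mtx" (3x3 intrinsics, pixels), "k1" (the pictures are not rectified: a ray, as slopes to the right and down, at radius r is drawn at 1 + k1 r^2 times it, then the intrinsics apply), "R" (3x3) and "t" (3): a world point X has camera coordinates R X + t. Camera axes: x right, y down, z forward; pixel columns grow to the right and rows downward; lengths in mm; the calibration is good to about 2 mm. A picture is of the moment at which its call begins. There is no depth.
- r.hand_in(): hands the job in; it is judged then, once.
The state is a dict: "time": time; "joint_pos": joint angles; "qd": joint speeds; "joint_efforts": joint torques, N m; "tool_pos": TCP position; "tcp_rot": TCP orientation; "ft_force": force on the tool from outside, world axes, zero at the start; "wrist_torque": the same for the moment, N m; "finger_gap": finger opening in mm; "grip_force": force on a finger pad.
Only numpy, scipy, OpenCV 4.12 (cv2) and the standard library are available. Lean on these libraries where they do the work, as an engineer would, in place of code of your own. Each camera call takes 0.05 s, during which the arm holds its last target. There are 200 camera calls.

### The job

Slide the square polish bottle along the counter into the wooden corner stop, so that it stands flush against both fences. Then press its push-and-turn safety cap down, twist it a quarter turn counter-clockwise (seen from above) while it is pressed, and lift it off. Finish while still holding the cap upright in the gripper, well clear (about 8 cm) straight above the open bottle, with the bottle still standing in the corner and the mug, tumbler and tin left alone.

Things in the scene. Friction and masses are not known exactly. Their poses are not given: they have to be found in the camera images.
- bottle: Squat square amber glass bottle, body 84 x 84 x 58 mm tall, 0.45 to 0.7 kg, loose. A 29 mm neck under the cap rises to 77 mm. Origin: centre of its underside; x and y square to its sides, z up. Starts in the open side of the corner stop, 3 to 8 cm short of the fence at +x and 4 to 11 cm short of the one at +y (axes of home), turned up to 0.25 rad from them.
- cap: Black ribbed round safety cap on the bottle, 52 mm diameter, 34 mm tall, 35 g. Origin: centre of its lower rim, z up; its x axis lies along the bottle's x when closed. Closed, its origin is 67 mm above the bottle's underside and it is locked against turning (play 5 degrees). Grip its upper 17 mm with 30 N or more, in any direction across the diameter.
- stop: Fixed L-shaped dark wooden corner stop on the counter: two fences 20 mm thick and 26 mm high, one along y (144 mm long) at its +x side and one along x (104 mm long) at its +y side, open towards its -x and -y sides. Inner faces at x = +42 mm and y = +42 mm from its origin, which lies on the counter where the middle of the seated bottle belongs.
- home (a point): Point on the counter where the centre of the bottle's underside is when the bottle stands flush against both fences; its x axis points at one fence, its y axis at the other (same frame as stop). Sliding the bottle takes up to about 9 N; push low on the body, or it tips.
- mug: Blue mug, 76 mm diameter, 85 mm tall, bystander. Origin: centre of underside.
- tumbler: Green glass tumbler, 72 mm diameter, 90 mm tall, bystander. Origin: centre of underside.
- tin: Low round brass tin, 70 mm diameter, 45 mm tall, bystander. Origin: centre of underside.
- cap_top (a point): Centre of the cap's top, 101 mm above the counter when closed. A spring resists pressing: 4 N at first, 12 N at the end stop 7 mm down. Pressed 5 to 7 mm down (over 4 mm) the cap turns counter-clockwise seen from above; it can be lifted off from 45 to 130 degrees of turn, 70 to 90 is best; let up there, it springs to 2 mm above its closed height.
Mind the look-alikes: they are no part of the job. Several things have the shape of the stop; the one meant has the colours described above.

How it is judged:
By the outcome, as a careful person would: the job done as asked, in the order asked, and still so for the second after the job is handed in, while the arm keeps its last pose, push and grip.
It also fails if it takes over 70 s, if anything falls off the work surface, if the arm or the gripper's body presses on something with over 40 N, if the wrist force passes 120 N, or if a joint passes its speed limit or range.

## Working session

There is one attempt and no reset: what is moved stays moved. The work goes in short steps, Python scripts to look and compute and a shell command to move; the robot and the scene stay as the last step left them, time stands still between calls to the robot, and variables do not carry over. Pictures are saved under pics/ and viewed, at most 12 in all, crops included, and the job is handed in when it is done.

```bash
mkdir -p pics; ls
cat > h.py <<'E'
import numpy as np, cv2
from bench import status, eyes, r
def snap(n,f):
    s=eyes.snapshot(n); cv2.imwrite(f,cv2.cvtColor(s["img"],cv2.COLOR_RGB2BGR)); np.savez(f+".npz",**{k:np.array(v) for k,v in s.items()}); return s
def ray(s,px):
    K=np.array(s["mtx"],float);k1=float(s["k1"]);R=np.array(s["R"]);t=np.array(s["t"])
    d=cv2.undistortPoints(np.array([[px]],float),K,np.array([k1,0,0,0,0.]))[0,0]
    v=R.T@np.array([d[0],d[1],1]);return -R.T@t,v
def at(s,px,z):
    c,v=ray(s,px);return (c+v*(z-c[2])/v[2]).round(1)
def proj(s,X):
    K=np.array(s["mtx"],float);R=np.array(s["R"]);t=np.array(s["t"]).reshape(3,1)
    return cv2.projectPoints(np.array(X,float).reshape(-1,1,3),cv2.Rodrigues(R)[0],t,K,np.array([float(s["k1"]),0,0,0,0.]))[0][:,0]
def load(f): return np.load(f+".npz")
E
python3 - <<'E'
from h import *
for n in("top","scene"): s=snap(n,f"pics/{n}0.png")
a=cv2.imread("pics/top0.png");cv2.imwrite("pics/top0b.png",cv2.resize(a,(800,600),interpolation=2))
st=status.sense();print(st["tool_pos"],st["tcp_rot"],st["finger_gap"],st["ft_force"])
E
```

```text
pics
[201.44547433 564.65286269 230.33600747] [-1.79904157e+02 -9.75697433e-03  1.60358880e+02] 85.40367299588502 [-0.47889619 -0.39540424  0.05164992]
```

View pics/top0b.png

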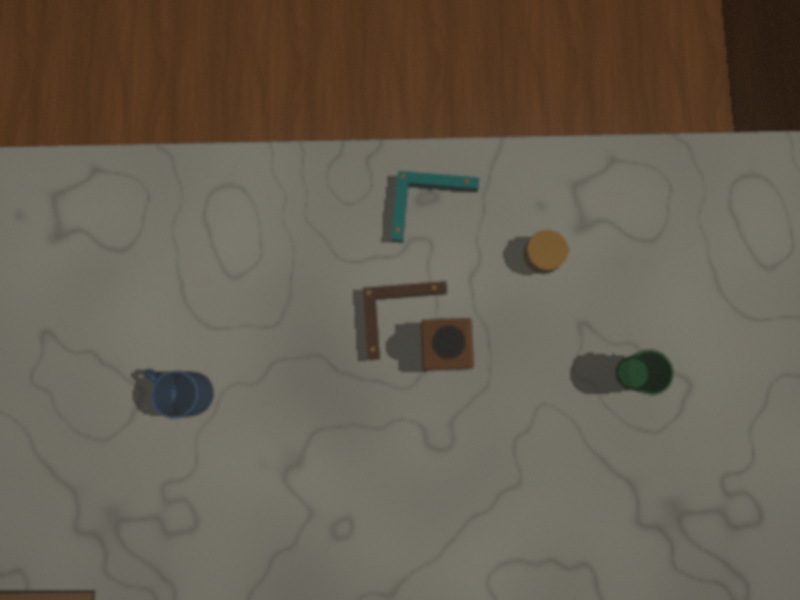

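View pics/scene0.png

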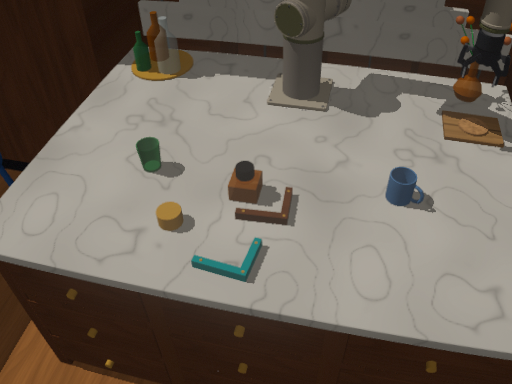

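The top view shows the wooden stop near (400,320) and the bottle near (447,343), with the teal L above as a decoy. The mug is far left, the tin at (547,250) and the tumbler at (645,372). I'll enlarge the crop around the stop.

Run:
```python
from h import *
a=cv2.imread("pics/top0.png")[172:247,220:320];cv2.imwrite("pics/crop1.png",cv2.resize(a,(800,600),interpolation=2))
s=load("pics/top0.png")
for p in [(256,192),(0,192),(256,300)]: print(at(s,p,0))
print(-s["R"].T@s["t"])
```

```text
[654.4   8.7   0. ]
[666.4 715.1   0. ]
[367.9  12.8   0. ]
[ 503.53760227   -9.91596694 1124.67027269]
```

View pics/crop1.png

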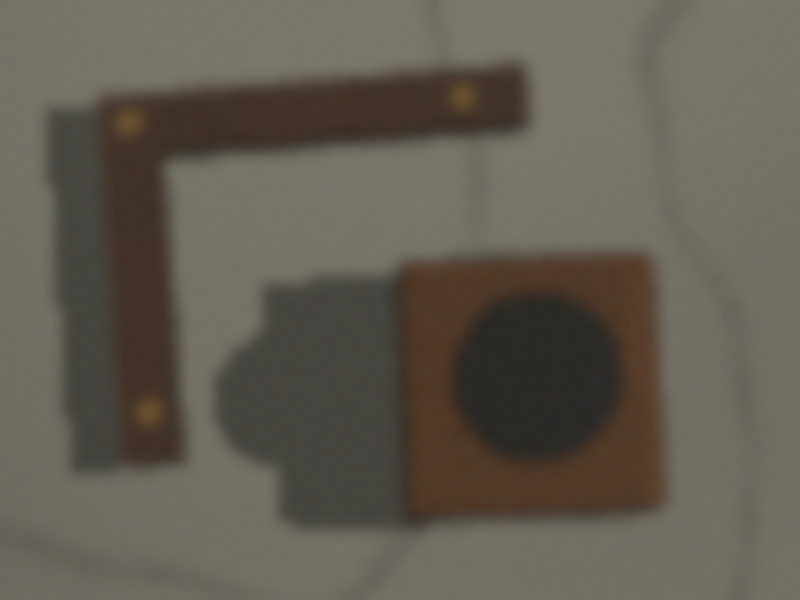

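Run:
```python
from h import *
s=load("pics/top0.png")
n=lambda u,v:(220+(u+.5)/8-.5,172+(v+.5)/8-.5)
def fit(model,img,z):
    W=np.array([at(s,n(*p),z)[:2] for p in img]);M=np.array(model,float)
    mc=M.mean(0);wc=W.mean(0);A=M-mc;B=W-wc
    th=np.arctan2((A[:,0]*B[:,1]-A[:,1]*B[:,0]).sum(),(A*B).sum())
    R=np.array([[np.cos(th),-np.sin(th)],[np.sin(th),np.cos(th)]])
    t=wc-R@mc;print(np.degrees(th),t,np.round(W-(M@R.T+t),1).tolist());return th,t,R
# long fence y from -82..62 ; short fence x from -42..62? 
th,t,R=fit([(62,62),(62,-82),(42,-82),(42,42),(-42,42),(-42,62)],[(98,97),(525,63),(528,128),(163,155),(184,462),(120,466)],26)
tb,b,_=fit([(42,42),(42,-42),(-42,-42),(-42,42)],[(400,262),(653,253),(665,507),(410,517)],58)
print("cap",at(s,n(538,376),101))
print("bottle in home",R.T@(b-t),np.degrees(tb-th))
for nm,p,z in [("tin",(547*.64,250*.64),45),("tumb",(655*.64,372*.64),90)]:print(nm,at(s,p,z))
```

```text
5.942728620120844 [609.85365006   6.21636773] [[9.4, -1.5], [3.6, -1.6], [1.5, 0.1], [7.2, -1.1], [-11.4, 1.5], [-10.3, 2.7]]
1.1253708800037001 [574.075 -68.325] [[-1.2, -1.3], [-1.3, 1.1], [1.4, 1.4], [1.1, -1.2]]
cap [573.7 -67.9 101. ]
bottle in home [-43.30396067 -70.43645571] -4.817357740117145
tin [ 729.6 -242.2   45. ]
tumb [ 521.3 -392.3   90. ]
```

Run:
```python
from h import *
s=load("pics/top0.png")
n=lambda u,v:(220+(u+.5)/8-.5,172+(v+.5)/8-.5)
def fit(model,img,z):
    W=np.array([at(s,n(*p),z)[:2] for p in img]);M=np.array(model,float)
    mc=M.mean(0);wc=W.mean(0);A=M-mc;B=W-wc
    th=np.arctan2((A[:,0]*B[:,1]-A[:,1]*B[:,0]).sum(),(A*B).sum())
    R=np.array([[np.cos(th),-np.sin(th)],[np.sin(th),np.cos(th)]])
    t=wc-R@mc;print(np.degrees(th),t,np.round(W-(M@R.T+t),1).tolist());return th,t,R
th,t,R=fit([(62,62),(62,-82),(42,-82),(42,42),(-62,42),(-62,62)],[(98,97),(525,63),(528,128),(163,155),(184,462),(120,466)],26)
b=np.array([574,-68.2]);tb=np.radians(1.5) 
print("bottle in home",R.T@(b-t),np.degrees(tb-th))
st=status.sense();print(st["tool_pos"],st["tcp_rot"])
```

```text
3.3186459039528127 [616.09799629   7.51851961] [[0.1, -0.2], [0.9, 0.3], [-1.2, 1.0], [-1.1, -0.7], [0.5, -0.8], [0.8, 0.4]]
bottle in home [-46.41066231 -73.15453456] -1.8186459039528127
[201.44547433 564.65286269 230.33600747] [-1.79904157e+02 -9.75697433e-03  1.60358880e+02]
```

```bash
cat >> h.py <<'E'
from scipy.spatial.transform import Rotation as Ro
TH=3.32; T=np.array([616.1,7.5])
def hw(x,y):
    c,s=np.cos(np.radians(TH)),np.sin(np.radians(TH));return T+np.array([c*x-s*y,s*x+c*y])
def go(x,y,z,yaw,tilt=0):
    """home-frame TCP x,y,z(mm), yaw rel. home, tilt about tool y -> row numbers from the present pose"""
    st=status.sense();R0=Ro.from_euler('xyz',st["tcp_rot"],degrees=True)
    R1=Ro.from_euler('z',yaw+TH,degrees=True)*Ro.from_euler('x',180,degrees=True)*Ro.from_euler('y',tilt,degrees=True)
    d=np.array([*hw(x,y),z])-st["tool_pos"]
    print(np.round(R0.inv().apply(d)/10,2).tolist(),np.round((R0.inv()*R1).as_rotvec(),3).tolist())
def where():
    st=status.sense();p=st["tool_pos"];c,s=np.cos(np.radians(TH)),np.sin(np.radians(TH));d=p[:2]-T
    print("t",st["time"],"home",np.round([c*d[0]+s*d[1],-s*d[0]+c*d[1],p[2]],1),"rot",np.round(st["tcp_rot"],1),"F",np.round(st["ft_force"],1),"gap",round(st["finger_gap"],1),"q",np.round(st["joint_pos"],0))
E
python3 -c "
from h import *
go(-46,-160,150,90,30)"
```

```text
[-59.79, -55.05, 8.12] [-0.308, 0.463, 1.142]
```

```bash
python3 -m handwheel '{"series":[[[-30,-27.5,0,0,0,0.5,0.42],[-59.8,-55,4,-0.308,0.463,1.142,0.42],[-59.8,-55,4,-0.308,0.463,1.142,0.42],[-59.8,-55,4,-0.308,0.463,1.142,0.42],[-59.8,-55,4,-0.308,0.463,1.142,0.42],[-59.8,-55,4,-0.308,0.463,1.142,0.42],[-59.8,-55,4,-0.308,0.463,1.142,0.42],[-59.8,-55,4,-0.308,0.463,1.142,0.42],[-59.8,-55,4,-0.308,0.463,1.142,0.42],[-59.8,-55,4,-0.308,0.463,1.142,0.42],[-59.8,-55,4,-0.308,0.463,1.142,0.42],[-59.8,-55,4,-0.308,0.463,1.142,0.42]]]}' 30
python3 -c "
from h import *
where();go(-46,-160,14,90,30)"
```

```text
time: 1.6
tool_pos: [548.2, -94.2, 194.4]
tcp_rot: [180.0, -30.1, 93.3]
ft_force: [0.1, 0.6, 1.2]
finger_gap: 35.9
grip_force: 0.0
t 1.6 home [-73.7 -97.6 194.4] rot [180.  -30.1  93.3] F [0.1 0.6 1.2] gap 35.9 q [-31.  14.  87.  25.  96. -35.]
[-14.45, 2.77, 12.47] [0.001, -0.002, -0.001]
```

```bash
python3 -m handwheel '{"series":[[[-5.4,2.8,-3.1,0,0,0,0.42],[-5.4,2.8,-3.1,0,0,0,0.42],[-10,2.8,5,0,0,0,0.42],[-14.4,2.8,12.4,0,0,0,0.42],[-14.4,2.8,12.4,0,0,0,0.42],[-14.4,2.8,12.4,0,0,0,0.42],[-14.4,2.8,12.4,0,0,0,0.42]]]}'
python3 -c "
from h import *
where();snap('wrist','pics/w1.png');go(-46,-115,14,90,30);go(-46,-51,14,90,30)"
```

```text
time: 2.48
tool_pos: [580.4, -153.0, 17.9]
tcp_rot: [179.8, -30.1, 93.4]
ft_force: [0.9, -0.3, 0.4]
finger_gap: 36.0
grip_force: 0.0
t 2.475 home [ -44.9 -158.1   17.9] rot [179.8 -30.1  93.4] F [ 0.9 -0.3  0.4] gap 36.0 q [-34.  33.  82.  24.  84. -44.]
[3.55, -0.19, 2.61] [0.004, 0.0, 0.002]
[9.1, -0.19, 5.81] [0.004, 0.0, 0.002]
```

View pics/w1.png

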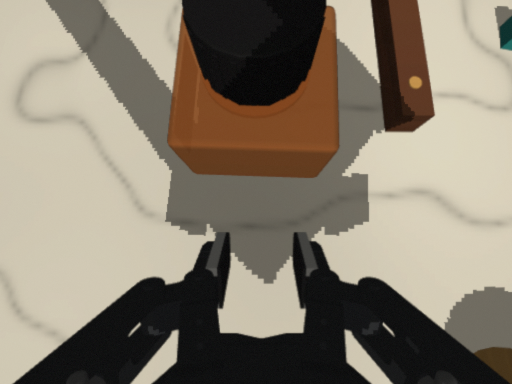

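The wrist picture shows the fingers (around x=265) centred on the bottle's near face (195–318), and the stop's fence end at (405,125). I'll start the push.

```bash
python3 -m handwheel '{"series":[[[1.0,0,1.4,0,0,0,0.42],[1.8,-0.1,1.9,0,0,0,0.42],[2.5,-0.1,2.3,0,0,0,0.42],[3.1,-0.1,2.65,0,0,0,0.42],[3.7,-0.1,3.0,0,0,0,0.42],[4.3,-0.1,3.35,0,0,0,0.42],[4.9,-0.1,3.7,0,0,0,0.42],[5.5,-0.1,4.05,0,0,0,0.42],[6.1,-0.1,4.4,0,0,0,0.42],[6.7,-0.1,4.75,0,0,0,0.42],[7.3,-0.1,5.1,0,0,0,0.42],[7.6,-0.1,5.3,0,0,0,0.42]]]}'
python3 -c "
from h import *
where();s=snap('top','pics/t1.png');snap('wrist','pics/w2.png')
a=cv2.imread('pics/t1.png')[150:270,200:360];b=cv2.imread('pics/w2.png')
cv2.imwrite('pics/c2.png',np.hstack([cv2.resize(a,(400,300)),cv2.resize(b,(400,300))]))"
```

```text
time: 4.03
tool_pos: [573.5, -60.9, 8.3]
tcp_rot: [179.9, -30.1, 93.3]
ft_force: [1.6, -6.5, 5.0]
finger_gap: 35.8
grip_force: 3.2
t 4.025 home [-46.5 -65.8   8.3] rot [179.9 -30.1  93.3] F [ 1.6 -6.5  5. ] gap 35.8 q [-27.  28.  91.  26.  79. -40.]
```

View pics/c2.png

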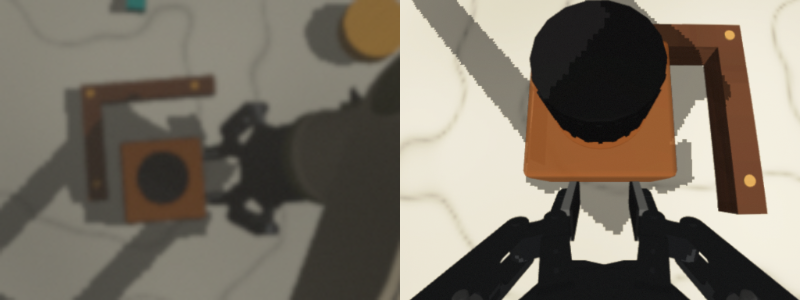

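The bottle is upright and moving towards the short fence, with about 15–20 mm to go. I'll keep pushing.

```bash
python3 -m handwheel '{"series":[[[0.43,0,0.25,0,0,0,0.42],[0.87,0,0.5,0,0,0,0.42],[1.1,0,0.63,0,0,0,0.42],[1.1,0,0.63,0,0,0,0.42]]]}'
python3 -m handwheel '{"series":[[[0.13,0,0.075,0,0,0,0.42],[0.26,0,0.15,0,0,0,0.42],[0.35,0,0.2,0,0,0,0.42]]]}'
python3 -c "
from h import *
where();s=snap('top','pics/t2.png')
a=cv2.imread('pics/t2.png')[172:247,220:320];cv2.imwrite('pics/c3.png',cv2.resize(a,(800,600),interpolation=2))"
```

```text
time: 4.62
tool_pos: [572.5, -48.1, 8.0]
tcp_rot: [179.9, -30.1, 93.3]
ft_force: [1.4, -3.5, 1.6]
finger_gap: 36.1
grip_force: 1.7
time: 5.0
tool_pos: [572.2, -44.5, 8.0]
tcp_rot: [179.9, -30.1, 93.3]
ft_force: [0.7, -5.1, 2.8]
finger_gap: 35.7
grip_force: 2.8
t 5.0 home [-46.8 -49.4   8. ] rot [179.9 -30.1  93.3] F [ 0.7 -5.1  2.8] gap 35.7 q [-26.  27.  92.  27.  78. -39.]
```

View pics/c3.png

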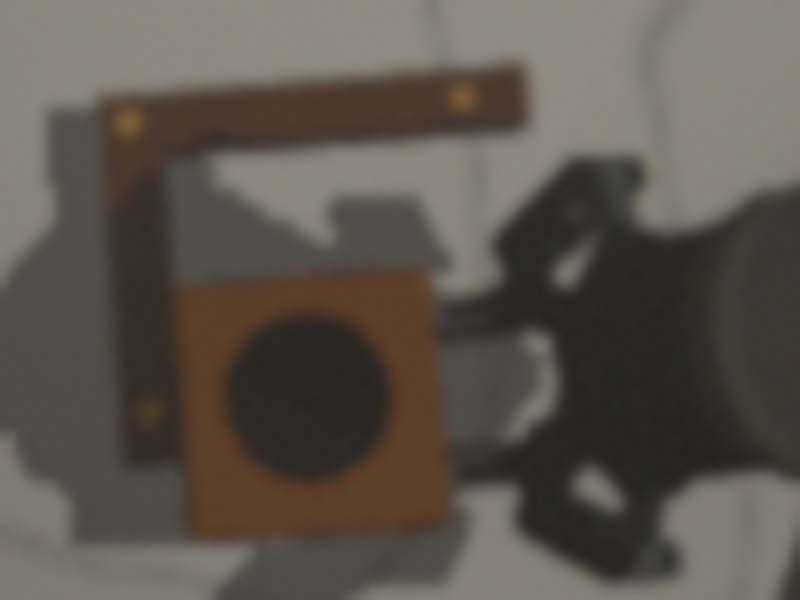

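The bottle's left edge (180,285) is about at the fence's inner face, but there's no rise in force yet. I'll creep forward.

```bash
python3 -m handwheel '{"series":[[[0.1,0,0.06,0,0,0,0.42],[0.17,0,0.1,0,0,0,0.42],[0.17,0,0.1,0,0,0,0.42]]]}'
python3 -m handwheel '{"series":[[[0.1,0,0.06,0,0,0,0.42],[0.17,0,0.1,0,0,0,0.42],[0.17,0,0.1,0,0,0,0.42]]]}'
python3 -c "
from h import *
where()"
```

```text
time: 5.42
tool_pos: [572.2, -43.2, 8.0]
tcp_rot: [179.9, -30.0, 93.3]
ft_force: [0.1, -8.0, 4.0]
finger_gap: 35.6
grip_force: 4.1
time: 5.8
tool_pos: [572.3, -43.0, 8.0]
tcp_rot: [179.9, -29.9, 93.3]
ft_force: [-2.2, -16.1, 4.7]
finger_gap: 35.7
grip_force: 7.8
t 5.8 home [-46.6 -47.8   8. ] rot [179.9 -29.9  93.3] F [ -2.2 -16.1   4.7] gap 35.7 q [-26.  27.  92.  27.  78. -39.]
```

```bash
python3 -m handwheel '{"series":[[[-2,0,-1.15,0,0,0,0.42],[-5,0,-2.9,0,0,0,0.42],[-2.5,0,-7,0,0,0,0.42],[2.5,0,-15.9,0,0,0,0.42],[2.5,0,-15.9,0,0,0,0.42],[2.5,0,-15.9,0,0,0,0.42]]]}'
python3 -c "
from h import *
where();go(-130,0,158,0,30)"
```

```text
time: 6.55
tool_pos: [576.9, -99.6, 161.8]
tcp_rot: [179.6, -30.0, 93.5]
ft_force: [0.0, 0.5, -0.3]
finger_gap: 35.8
grip_force: 0.0
t 6.55 home [ -45.3 -104.6  161.8] rot [179.6 -30.   93.5] F [ 0.   0.5 -0.3] gap 35.8 q [-30.  20.  84.  25.  94. -36.]
[8.9, -8.47, 5.5] [-0.78, -0.005, 1.363]
```

```bash
python3 -m handwheel '{"series":[[[8.9,-8.5,5.5,-0.78,-0.005,1.363,0.42],[8.9,-8.5,5.5,-0.78,-0.005,1.363,0.42],[8.9,-8.5,5.5,-0.78,-0.005,1.363,0.42],[8.9,-8.5,5.5,-0.78,-0.005,1.363,0.42],[8.9,-8.5,5.5,-0.78,-0.005,1.363,0.42],[8.9,-8.5,5.5,-0.78,-0.005,1.363,0.42],[8.9,-8.5,5.5,-0.78,-0.005,1.363,0.42],[8.9,-8.5,5.5,-0.78,-0.005,1.363,0.42],[8.9,-8.5,5.5,-0.78,-0.005,1.363,0.42],[8.9,-8.5,5.5,-0.78,-0.005,1.363,0.42],[8.9,-8.5,5.5,-0.78,-0.005,1.363,0.42]]]}'
python3 -c "
from h import *
where();go(-130,0,10,0,30)"
```

```text
time: 7.92
tool_pos: [483.6, 1.6, 153.8]
tcp_rot: [-179.9, -29.5, 3.5]
ft_force: [-0.0, -0.5, 1.1]
finger_gap: 36.0
grip_force: 0.0
t 7.925 home [-132.6    1.8  153.8] rot [-179.9  -29.5    3.5] F [-0.  -0.5  1.1] gap 36.0 q [-12. -41. 138.   9.  55.  71.]
[-6.86, 0.21, 12.64] [-0.004, 0.008, 0.003]
```

```bash
python3 -m handwheel '{"series":[[[-3.4,0.2,6.3,0,0,0,0.42],[-6.9,0.2,12.6,0,0,0,0.42],[-6.9,0.2,12.6,0,0,0,0.42],[-6.9,0.2,12.6,0,0,0,0.42],[-6.9,0.2,12.6,0,0,0,0.42]]]}'
python3 -c "
from h import *
where();go(-60,0,9,0,30)"
```

```text
time: 8.55
tool_pos: [487.9, -0.8, 11.8]
tcp_rot: [-179.8, -29.6, 3.2]
ft_force: [0.5, -0.1, -0.3]
finger_gap: 36.1
grip_force: 0.0
t 8.55 home [-128.4   -0.9   11.8] rot [-179.8  -29.6    3.2] F [ 0.5 -0.1 -0.3] gap 36.1 q [-12. -23. 143.  14.  32.  65.]
[5.81, -0.09, 3.62] [-0.002, 0.007, -0.001]
```

```bash
python3 -m handwheel '{"series":[[[1.3,0,0.9,0,0,0,0.42],[2.2,-0.1,1.5,0,0,0,0.42],[2.8,-0.1,1.85,0,0,0,0.42],[3.4,-0.1,2.2,0,0,0,0.42],[4.0,-0.1,2.55,0,0,0,0.42],[4.6,-0.1,2.9,0,0,0,0.42],[5.2,-0.1,3.25,0,0,0,0.42],[5.8,-0.1,3.6,0,0,0,0.42],[6.0,-0.1,3.75,0,0,0,0.42],[6.2,-0.1,3.85,0,0,0,0.42]]]}'
python3 -c "
from h import *
where();s=snap('top','pics/t3.png');snap('wrist','pics/w3.png')
a=cv2.imread('pics/t3.png')[172:247,220:320];b=cv2.imread('pics/w3.png')
cv2.imwrite('pics/c4.png',np.hstack([cv2.resize(a,(400,300),interpolation=2),cv2.resize(b,(400,300))]))"
```

```text
time: 9.8
tool_pos: [560.4, 4.9, 9.0]
tcp_rot: [-179.8, -29.6, 3.3]
ft_force: [-5.7, -0.6, 4.1]
finger_gap: 36.0
grip_force: 3.0
t 9.8 home [-55.8   0.6   9. ] rot [-179.8  -29.6    3.3] F [-5.7 -0.6  4.1] gap 36.0 q [ -9.  -8. 131.  13.  28.  68.]
```

View pics/c4.png

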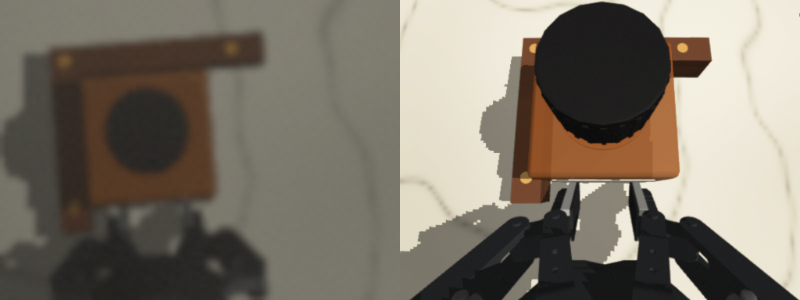

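The bottle is against the left fence, and its top edge is about 8 mm short of the other. I'll creep on until the force rises.

```bash
python3 -m handwheel '{"series":[[[0.2,0,0.12,0,0,0,0.42],[0.4,0,0.23,0,0,0,0.42],[0.52,0,0.3,0,0,0,0.42],[0.52,0,0.3,0,0,0,0.42]]]}'
python3 -m handwheel '{"series":[[[0.1,0,0.06,0,0,0,0.42],[0.17,0,0.1,0,0,0,0.42],[0.17,0,0.1,0,0,0,0.42]]]}'
python3 -c "
from h import *
where()"
```

```text
time: 10.4
tool_pos: [565.8, 5.3, 8.4]
tcp_rot: [-179.8, -29.5, 3.3]
ft_force: [-6.8, -0.9, 5.1]
finger_gap: 36.0
grip_force: 4.1
time: 10.78
tool_pos: [566.1, 5.6, 7.2]
tcp_rot: [-179.8, -29.3, 3.3]
ft_force: [-21.7, -2.7, 13.3]
finger_gap: 36.3
grip_force: 10.6
t 10.775 home [-50.    1.    7.2] rot [-179.8  -29.3    3.3] F [-21.7  -2.7  13.3] gap 36.3 q [ -8.  -6. 130.  13.  28.  68.]
```

```bash
python3 -m handwheel '{"series":[[[-2,0,-1.15,0,0,0,0.42],[-4,0,-2.3,0,0,0,0.42],[-1.5,0,-7,0,0,0,0.42],[3.5,0,-15.5,0,0,0,1],[3.5,0,-15.5,0,0,0,1],[3.5,0,-15.5,0,0,0,1]]]}' 
python3 -c "
from h import *
where();s=snap('top','pics/t4.png');go(-2,0,170,0,0)
a=cv2.imread('pics/t4.png')[172:247,220:320];cv2.imwrite('pics/c5.png',cv2.resize(a,(800,600),interpolation=2))"
```

```text
time: 11.52
tool_pos: [525.3, 1.8, 166.7]
tcp_rot: [-180.0, -30.1, 3.3]
ft_force: [-0.8, -0.7, 0.7]
finger_gap: 85.0
grip_force: 0.0
t 11.525 home [-90.9  -0.4 166.7] rot [-180.   -30.1    3.3] F [-0.8 -0.7  0.7] gap 85.0 q [-10. -32. 131.   9.  52.  73.]
[8.17, -0.0, 3.93] [-0.001, -0.522, -0.0]
```

View pics/c5.png

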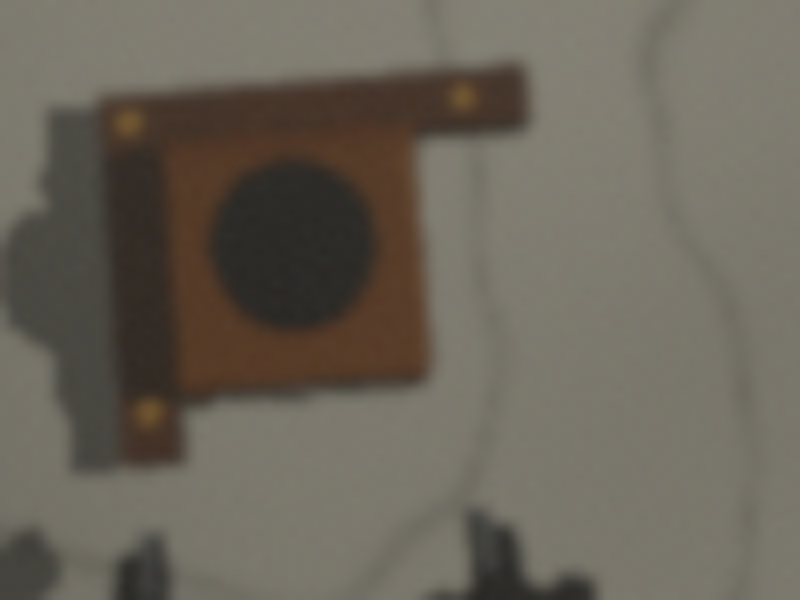

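The bottle looks flush on both sides, with the cap centre at (293,244) in the crop. I'll work out its position and go over it.

```bash
python3 -c "
from h import *
s=load('pics/t4.png')
n=lambda u,v:(220+(u+.5)/8-.5,172+(v+.5)/8-.5)
print(at(s,n(293,244),101),hw(0,0),[at(s,n(*p),58) for p in [(430,380),(180,388),(416,132)]])"
python3 -m handwheel '{"series":[[[8.2,0,3.9,0,-0.522,0,1],[8.2,0,3.9,0,-0.522,0,1],[8.2,0,3.9,0,-0.522,0,1],[8.2,0,3.9,0,-0.522,0,1],[8.2,0,3.9,0,-0.522,0,1],[8.2,0,3.9,0,-0.522,0,1]]]}'
python3 -c "
from h import *
where();snap('wrist','pics/w4.png');go(-1,0,74,0,0)"
```

```text
[615.7   6.9 101. ] [616.1   7.5] [array([575.9, -35.7,  58. ]), array([574.6,  44.6,  58. ]), array([656.3, -32.8,  58. ])]
time: 12.32
tool_pos: [611.9, 7.8, 165.3]
tcp_rot: [-179.8, 0.4, 3.3]
ft_force: [0.2, 0.3, -0.1]
finger_gap: 85.3
grip_force: 0.0
t 12.325 home [ -4.2   0.5 165.3] rot [-179.8    0.4    3.3] F [ 0.2  0.3 -0.1] gap 85.3 q [-4. 12. 87.  0. 81. 82.]
[0.36, 0.07, 9.25] [-0.003, 0.005, 0.0]
```

View pics/w4.png

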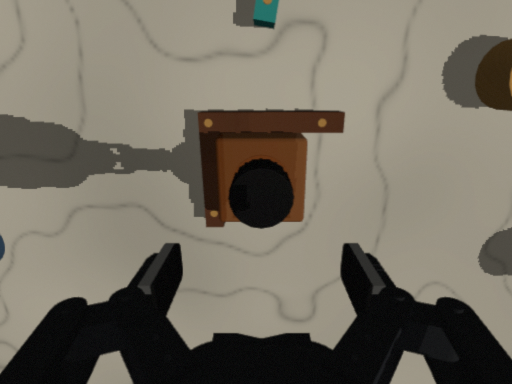

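The cap (261,193) sits between the fingers, centred at about 262. I'll descend and grip it.

```bash
python3 -m handwheel '{"series":[[[0.35,0.07,4.5,0,0.005,0,1],[0.35,0.07,7.5,0,0.005,0,1],[0.35,0.07,9.6,0,0.005,0,1],[0.35,0.07,9.6,0,0.005,0,1],[0.35,0.07,9.6,0,0.005,0,1],[0.35,0.07,9.6,0,0.005,0,1]]]}' 
python3 -c "
from h import *
where()"
python3 -m handwheel '{"series":[[[0,0,0,0,0,0,0.4],[0,0,0,0,0,0,0.4],[0,0,0,0,0,0,0.4],[0,0,0,0,0,0,0.4],[0,0,0,0,0,0,0.4],[0,0,0,0,0,0,0.4]]]}' 60
python3 -c "
from h import *
where()
snap('scene','pics/s2.png');a=cv2.imread('pics/s2.png')[120:240,180:340];cv2.imwrite('pics/c6.png',cv2.resize(a,(800,600),interpolation=2))"
```

```text
time: 13.12
tool_pos: [617.1, 7.2, 73.0]
tcp_rot: [-179.9, -0.2, 3.3]
ft_force: [-0.1, 0.1, 0.6]
finger_gap: 85.3
grip_force: 0.0
t 13.125 home [ 1.  -0.3 73. ] rot [-179.9   -0.2    3.3] F [-0.1  0.1  0.6] gap 85.3 q [-4. 17. 91.  0. 71. 82.]
time: 13.88
tool_pos: [616.1, 7.4, 71.3]
tcp_rot: [-179.9, -0.0, 3.3]
ft_force: [0.4, 1.0, 3.4]
finger_gap: 50.2
grip_force: 61.4
t 13.875 home [ 0.  -0.1 71.3] rot [-179.9   -0.     3.3] F [0.4 1.  3.4] gap 50.2 q [-4. 17. 91.  0. 71. 82.]
```

View pics/c6.png

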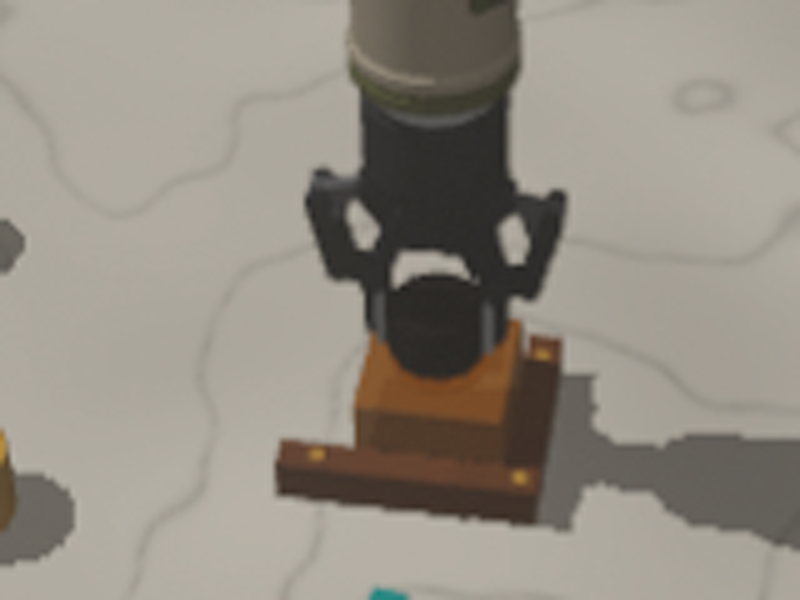

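The cap is gripped: gap 50 mm, 61 N. Next I press it down.

```bash
python3 -m handwheel '{"series":[[[0,0,0.2,0,0,0,0.4],[0,0,0.4,0,0,0,0.4],[0,0,0.55,0,0,0,0.4],[0,0,0.62,0,0,0,0.4],[0,0,0.62,0,0,0,0.4],[0,0,0.62,0,0,0,0.4]]]}' 
python3 -c "
from h import *
where()"
```

```text
time: 14.68
tool_pos: [616.2, 7.4, 65.8]
tcp_rot: [-179.9, -0.0, 3.3]
ft_force: [-2.5, 0.9, 12.1]
finger_gap: 50.4
grip_force: 61.7
t 14.675 home [ 0.1 -0.1 65.8] rot [-179.9   -0.     3.3] F [-2.5  0.9 12.1] gap 50.4 q [-4. 18. 92.  0. 71. 82.]
```

Force is about 12 N, so the cap is near its end stop. Now the counter-clockwise twist, which is negative about tool z.

```bash
python3 -m handwheel '{"series":[[[0,0,0,0,0,-0.12,0.4],[0,0,0,0,0,-0.24,0.4],[0,0,0,0,0,-0.36,0.4],[0,0,0,0,0,-0.48,0.4],[0,0,0,0,0,-0.6,0.4]]]}' 
python3 -c "
from h import *
where();print(status.sense()['wrist_torque'])"
```

```text
time: 15.3
tool_pos: [616.6, 7.8, 66.0]
tcp_rot: [-179.9, -0.2, 37.9]
ft_force: [-0.8, 3.4, 8.8]
finger_gap: 50.4
grip_force: 61.9
t 15.3 home [ 0.6  0.3 66. ] rot [-179.9   -0.2   37.9] F [-0.8  3.4  8.8] gap 50.4 q [-4. 18. 92.  0. 71. 48.]
[ 0.47833868  0.22452895 -0.03720249]
```

```bash
python3 -m handwheel '{"series":[[[0,0,0,0,0,-0.12,0.4],[0,0,0,0,0,-0.24,0.4],[0,0,0,0,0,-0.36,0.4],[0,0,0,0,0,-0.48,0.4],[0,0,0,0,0,-0.6,0.4],[0,0,0,0,0,-0.72,0.4],[0,0,0,0,0,-0.85,0.4],[0,0,0,0,0,-0.85,0.4],[0,0,0,0,0,-0.85,0.4]]]}' 
python3 -c "
from h import *
where();print(status.sense()['wrist_torque']);snap('wrist','pics/w5.png')"
```

```text
time: 16.42
tool_pos: [616.0, 8.2, 65.8]
tcp_rot: [-180.0, -0.2, 86.4]
ft_force: [-3.0, 4.6, 11.4]
finger_gap: 50.1
grip_force: 62.1
t 16.425 home [-0.   0.7 65.8] rot [-180.    -0.2   86.4] F [-3.   4.6 11.4] gap 50.1 q [-4. 18. 92.  0. 71. -1.]
[0.70497481 0.68115289 0.08275302]
```

```bash
python3 -m handwheel '{"series":[[[0,0,-0.2,0,0,0,0.4],[0,0,-0.4,0,0,0,0.4],[0,0,-0.6,0,0,0,0.4],[0,0,-0.8,0,0,0,0.4],[0,0,-1.0,0,0,0,0.4],[0,0,-1.2,0,0,0,0.4],[0,0,-1.2,0,0,0,0.4]]]}' 
python3 -c "
from h import *
where();print(status.sense()['wrist_torque'])"
python3 -m handwheel '{"series":[[[0,0,-0.8,0,0,0,0.4],[0,0,-1.8,0,0,0,0.4],[0,0,-3,0,0,0,0.4],[0,0,-4.2,0,0,0,0.4],[0,0,-5.4,0,0,0,0.4],[0,0,-6.6,0,0,0,0.4],[0,0,-7.6,0,0,0,0.4],[0,0,-8.3,0,0,0,0.4],[0,0,-8.3,0,0,0,0.4],[0,0,-8.3,0,0,0,0.4]]]}' 
python3 -c "
from h import *
where()
snap('top','pics/t5.png');snap('scene','pics/s3.png')
a=cv2.imread('pics/t5.png')[172:247,220:320];b=cv2.imread('pics/s3.png')[90:240,170:370]
cv2.imwrite('pics/c7.png',np.hstack([cv2.resize(a,(400,300),interpolation=2),cv2.resize(b,(400,300),interpolation=2)]))"
```

```text
time: 17.35
tool_pos: [615.2, 7.2, 76.4]
tcp_rot: [-179.9, -0.1, 86.4]
ft_force: [-0.3, 2.6, -1.0]
finger_gap: 50.5
grip_force: 62.4
t 17.35 home [-0.9 -0.3 76.4] rot [-1.799e+02 -1.000e-01  8.640e+01] F [-0.3  2.6 -1. ] gap 50.5 q [-4. 17. 91.  0. 72. -1.]
[0.48412928 0.20100139 0.06598475]
time: 18.6
tool_pos: [615.5, 7.1, 159.2]
tcp_rot: [-179.9, -0.1, 86.4]
ft_force: [-0.4, -0.4, 0.3]
finger_gap: 50.4
grip_force: 62.5
t 18.6 home [ -0.6  -0.4 159.2] rot [-1.799e+02 -1.000e-01  8.640e+01] F [-0.4 -0.4  0.3] gap 50.4 q [-4. 12. 87.  0. 80. -1.]
```

View pics/c7.png

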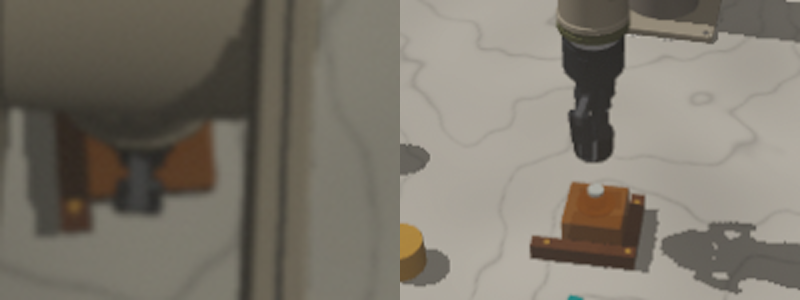

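The cap is off and held above the open bottle, and the bottle is still in the corner. I'll do a quick numeric check that it hasn't shifted since seating.

```bash
python3 -c "
from h import *
def edge(f):
    a=cv2.imread(f).astype(float);d=(a[:,:,2]-a[:,:,0])
    # right edge rows 208-216, bottom edge cols 245-250 & 268-272
    def cr(p):
        h=(p.max()+p.min())/2;i=np.where((p[:-1]>h)&(p[1:]<=h))[0][-1];return i+(p[i]-h)/(p[i]-p[i+1])
    return 262+cr(d[209:215,262:284].mean(0)),205+cr(d[205:230,268:272].mean(1)),205+cr(d[205:230,244:248].mean(1))
for f in('pics/t4.png','pics/t5.png'):print(edge(f))"
```

```text
(np.float64(272.9753086419753), np.float64(218.47540983606558), np.float64(220.2719298245614))
(np.float64(273.08666666666664), np.float64(218.4672131147541), np.float64(220.40833333333333))
```

```bash
python3 -c "
from h import *
print(r.hand_in())"
```

```text
the job is handed in; nothing more can be done
None
```

The job is handed in at about 19 s: the bottle stands in the wooden corner, moved less than about 0.5 mm since I seated it. The cap was pressed, turned 83° counter-clockwise and lifted off. The gripper holds it upright about 8 cm above the open neck, and I never moved the arm near the mug, tumbler or tin.

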